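# Weigh in a returned parts bin on the sprung scale pan

### The arm

A 6-joint arm with a two-finger parallel gripper is mounted at the origin on a cart in front of the work surface, level with it; the furniture and walls round the work are solid. World frame = base frame: x ahead of the robot, y to its left, z up, the work surface at z = 0. Lengths are in m, angles in rad, forces in N, time in s.
With the tool pointing down it reaches from about 0.35 to 0.775 m from the base axis. Payload 7.3 kg.
Tool frame: the origin (TCP) lies at the very end of the fingers, on their centre line; the grasp point (between the pads) lies 19 mm behind it; z points along the fingers, y is the line along which they close (so a half turn about z gives the same grasp; the last joint's range is limited). The gripper opens to 92 mm and grips with 3 to 60 N. Pads are 19 mm wide; open, the fingers measure 130 mm over their backs; the gripper's body (75 mm by 190 mm) begins 47 mm behind the grasp point.
Start: joints at [1.17, 0.342, 1.524, -0, 1.275, -0.146], TCP at [0.132, 0.508, 0.227] pointing down, gripper open.
Joint ranges: [-2.53, 2.53], [-0.77, 2.02], [0.04, 2.7], [-1, 4.14], [0.28, 2.66], [-3.11, 3.11]. Speed limits (rad/s): [2.57, 2.57, 3.14, 3.14, 3.14, 3.14].

### API

Orientations are given as [roll, pitch, yaw] about the fixed x, y, z axes, in that order (R = Rz(yaw) Ry(pitch) Rx(roll)).
In Python, from cell import telemetry, eyes, job gives the robot as it stands.
- The arm moves only by the tool apply_moves, never from a script. Its arguments are lists of equal length, an entry for each row: "delta_pos": the shift along the world's x, y, z each as a share of 0.4 m, from -1 to 1, a list of three; "dr": the turn, a rotation vector about the world's x, y, z each as a share of 0.5 rad, from -1 to 1, a list of three; "jaw": the opening, from 0 (shut) to 1 (fully open). A call has 1 to 8 rows; each row is the pose to reach, as a shift and turn from the pose commanded when the call began; what a row does not reach only later rows make up. A row lasts 1/12 s, in which the tool goes at most 41.7 mm and 7.16 degrees, less where a joint would pass 70% of its speed; a pose out of reach is approached as far as the arm can. A call with a number of a shift or a turn outside -1 to 1 is refused whole. A call with a gripper value outside its range is refused whole. The fingers move at their own pace and stop on an object; "force" is the grip in N (left out, the last holds). Time passes only in rows, so rows that repeat a pose let the fingers close. It gives the time, the measured TCP pose, the force, the opening and the grip force at its end, in the units of the state.
- telemetry.observe(): the state, without advancing time (a new reading comes with each control period).
- eyes.read_camera(name): name is "side" or "top" or "wrist"; returns the picture (420x560x3 uint8, red, green, blue); there is no depth.
- eyes.camera_model(name): a dict with "vertical_fov" (degrees; the focal length in pixels is half the picture's height over the tangent of half this angle, whatever the lens; pixels are square), "cx", "cy" (the principal point, pixels), "rvec" (rotation vector, rad) and "tvec" (3), from world to camera coordinates, as OpenCV has them; the wrist camera has in their place "hand_eye" (4x4, takes a point from camera to tool coordinates, whose origin is the TCP and whose axes are the flange's). Camera axes: x right, y down, z forward; pixel columns grow to the right and rows downward; lengths in m; the calibration is good to about 2 mm. A picture is of the moment at which its call begins: read the wrist's pose just before it. camera_model takes no time and is no camera call.
- job.hand_in(): hands the job in; it is judged then, once.
The state is a dict: "time": time; "qpos": joint angles; "qvel": joint speeds; "joint_efforts": joint torques, N m; "tool_pos": TCP position; "tool_rot": TCP orientation; "contact_force": force on the tool from outside, world axes, zero at the start; "torque": the same for the moment, N m; "opening": finger opening in m; "grip_force": force on a finger pad.
Only numpy, scipy, OpenCV 4.12 (cv2) and the standard library are available. Lean on these libraries where they do the work, as an engineer would, in place of code of your own. Each camera call takes 0.05 s, during which the arm holds its last target. There are 200 camera calls.

### The job

Weigh in the returned blue parts bin: bring it from the side table onto the scale's steel pan and nudge it about until the pan, with nothing else touching it, rides level with its steel ball resting inside the red ring; only then press the green button right down to log the weight and let it go. Leave the solder spool as it lies in the bin, do not push the pan down onto its overload stop, and leave the other things on the bench alone.

Things in the scene. Friction and masses are not known exactly. Their poses are not given: they have to be found in the camera images.
- scale: bench scale, fixed. Origin on the bench top (z = 0) under the centre of the steel weighing pan; x and y along the pan's edges. The pan measures 180 mm in x, 250 mm in y, 6 mm thick, its top 58 mm up when empty. In front of the side table stands a grey console (x -146 to -80, y 147 to 277 mm, 36 mm high) with a dark display and the green button
- table_center (a point): middle of the top of the fixed aluminium side table beside the pan, 59 mm above the bench, at scale x 0, y 212 mm; it measures 150 mm in x and 151 mm in y; a 12 mm gap parts it from the pan
- pan_center (a point): centre of the pan's top face, z along its normal. The pan stands on one central spring and tips every way about a joint 12 mm under this point. It rides level only when the centre of mass of its load stands over the middle: each mm off-centre tips it by about 1.2 mrad for each newton of load
- pan_lift (a joint): how far the pan has sunk on its spring, m: 0 empty, about 5 mm per kg, 8 mm at the overload stop
- pan_roll (a joint): tilt of the pan about the scale's x axis, rad, stops at -0.07 and 0.07; positive: the -y edge is the low one
- pan (a joint): tilt of the pan about the scale's y axis, rad, stops at -0.07 and 0.07; positive: the +x edge is the low one
- level_center (a point): centre of the round ball level (50 mm across, top about 0 to 1 mm above the pan's face) that sits on a lug at the pan's front corner away from the side table, at x -112, y -94 mm of the pan; a red ring of 9 mm radius is drawn on its white dish
- ball_center (a point): centre of the dark steel ball (8 mm across) of the ball level; it rolls 0.2 mm per mrad towards the low side and rests within 4 mm of level_center, in the red ring, when the pan is level
- bin: blue open parts bin with screws; 55 mm high at back and sides, the front wall (its -x end) 33 mm; walls 2 mm, underside flat. Origin in the middle of its underside: walls at x -64 and 66 mm, y -45 and 45 mm. It starts on the side table with its high back (+x) away from the pan. Its weight is not known (0.2 to 0.3 kg)
- spool: grey and white spool of solder standing in the bin, 54 mm across, 40 mm high, towards the bin's back; part used, its weight is not known (about 0.07 to 0.45 kg). Origin in the middle of its underside
- log_button_top (a point): centre of the top of the green push button (22 mm across) on the console; it is pressed straight down
- log_button (a joint): travel of the green button, m: 0 up, 0.005 fully down (about 4 N)
- tape_roll: roll of brown packing tape, 92 mm across, 45 mm high; a bystander, loose. Origin in the middle of its underside
- flux: small white flux bottle with a red needle cap, 34 mm across, 95 mm high; a bystander, loose. Origin in the middle of its underside
- cutter: side cutter with red handles, 121x46x12 mm; a bystander, loose. Origin in the middle of its underside
- cleaner: round black tip cleaner with brass wool, 62 mm across, 36 mm high; a bystander, loose. Origin in the middle of its underside

How it is judged:
On the way, in this order (a step that is already met when the one before it is completed fails the run):
1. the bin stands wholly on the pan, untouched and at rest, and the pan rides level (x of bin in the frame of pan_center between -0.045 and 0.045 m and y of bin in the frame of pan_center between -0.045 and 0.045 m and z of bin in the frame of pan_center below 0.004 m and value of joint pan_lift above 0.0008 m and angle between pan_center's own z axis and vertical below 0.02 rad and linear speed of bin below 0.02 m/s and angular speed of bin below 0.15 rad/s and contact force between each of the arm, the fingers and bin below 0.1 N and contact force between the fingers and scale below 0.1 N), for 0.4 s.
2. the green button is pressed down (value of joint log_button above 0.004 m), for 0.05 s.
At the end, for the whole second after the job is handed in: Bin at rest on the pan, its origin within 45 mm of the pan's centre in x and in y, untouched; pan within 0.02 rad of level (ball within 4 mm of the ring's centre); spool upright in the bin; green button was pressed 4 mm or more after the pan rode level, and is up again (under 1 mm) (all of step 1 and value of joint log_button below 0.001 m and distance between spool and bin below 0.045 m and angle between spool's own z axis and vertical below 0.1 rad).
It fails at once if the solder spool is touched by the robot (contact force between any of the fingers, the arm and spool above 0.3 N).
It fails at once if the pan is pushed down to its overload stop (sunk over 7.5 mm) (value of joint pan_lift above 0.0075 m).
It fails at once if the green button is pressed while the pan does not ride level with the bin on it (value of joint log_button above 0.003 m and not (x of bin in the frame of pan_center between -0.045 and 0.045 m and y of bin in the frame of pan_center between -0.045 and 0.045 m and z of bin in the frame of pan_center below 0.004 m and value of joint pan_lift above 0.0008 m and angle between pan_center's own z axis and vertical below 0.026 rad)).
It fails at once if the bin is tipped over 17 degrees (angle between bin's own z axis and vertical above 0.3 rad).
It fails at once if a bystander is moved over 20 mm (distance of any of tape_roll, flux, cutter, cleaner from where it was at the start of the episode above 0.02 m).
It also fails if it takes over 72 s, if anything falls off the work surface, if the arm or the gripper's body presses on something with over 40 N, if the wrist force passes 120 N, or if a joint passes its speed limit or range.

## Working session

There is one attempt and no reset: what is moved stays moved. The work goes in short steps, Python scripts to look and compute and a tool call to move; the robot and the scene stay as the last step left them, time stands still between calls to the robot, and variables do not carry over. Pictures are saved under pics/ and viewed, at most 10 in all, crops included, and the job is handed in when it is done.

Besides the shell and the picture viewer there is one more tool, called after "Request:" as name(argument=value, ...), one argument or row to a line, values as JSON. apply_moves: Moves the arm, as the interface text tells. Its arguments: {"type":"object","properties":{"delta_pos":{"type":"array"},"dr":{"type":"array"},"jaw":{"type":"array"},"force":{"type":"number"}},"required":["delta_pos","dr","jaw"]}

```bash
mkdir -p pics; ls; python3 - <<'E'
from cell import telemetry, eyes, job
import cv2
print(telemetry.observe())
for n in ("side","top"):
    im=eyes.read_camera(n); cv2.imwrite(f"pics/{n}0.png",im[...,::-1]); print(n,eyes.camera_model(n))
print(eyes.camera_model("wrist"))
E
```

```text
pics
{'time': 0.0, 'qpos': array([ 1.17002591e+00,  3.42726326e-01,  1.52505636e+00,  5.26758634e-06,
        1.27537842e+00, -1.45992931e-01]), 'qvel': array([-5.54078607e-05, -1.38103754e-04,  2.69701480e-03, -9.44840581e-04,
        5.23367309e-04, -2.51591319e-03]), 'joint_efforts': array([ 1.46714825e-03, -4.31227648e+01, -2.44226611e+01,  7.17929564e-02,
        5.58107521e-02, -1.08032889e-04]), 'tool_pos': array([0.13212372, 0.50766933, 0.22602936]), 'tool_rot': array([-3.14004162e+00, -2.33153357e-04,  2.88681345e+00]), 'contact_force': array([ 0.02863278, -0.24641798, -0.02818432]), 'torque': array([-0.00298913,  0.00033762, -0.02166921]), 'grip_force': 0.0, 'opening': 0.09192256745532985}
side {'vertical_fov': 42.92981695802205, 'cx': 279.0914671737966, 'cy': 208.22048327342247, 'rvec': array([ 2.00562376, -0.55239201,  0.30422088]), 'tvec': array([-0.52934554,  0.12930867,  1.25855229])}
top {'vertical_fov': 48.44121127380435, 'cx': 283.7644520512477, 'cy': 209.55641682223757, 'rvec': array([ 2.18203031, -2.03988849,  0.20582193]), 'tvec': array([-0.18964917,  0.54085551,  1.12667874])}
{'vertical_fov': 66.64100983985364, 'cx': 271.0311735114509, 'cy': 209.41402236705204, 'hand_eye': array([[-1.68624502e-04, -9.65595297e-01, -2.60049408e-01,
         7.00790407e-02],
       [ 9.99999428e-01, -4.37369016e-04,  9.75572535e-04,
         6.18028124e-04],
       [-1.05574580e-03, -2.60049094e-01,  9.65594819e-01,
        -1.57443864e-01],
       [ 0.00000000e+00,  0.00000000e+00,  0.00000000e+00,
         1.00000000e+00]])}
```

View pics/top0.png

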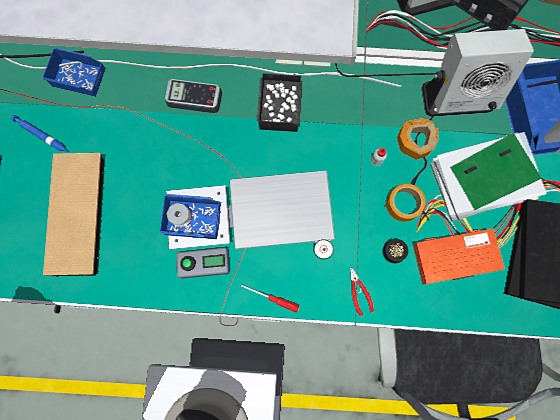

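View pics/side0.png

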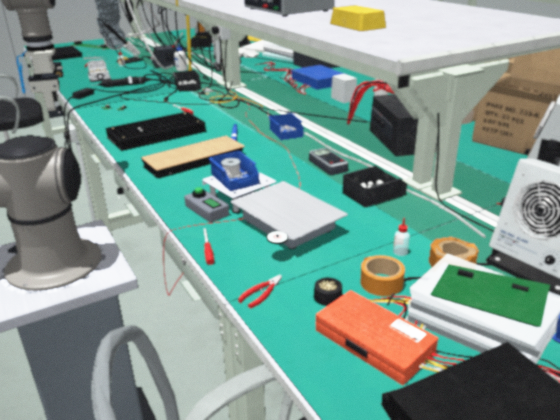

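The top view shows the pan at about (230–330, 172–247), with the ball level at (323, 248). The blue bin, on the side table with the spool at its left end, is at (165–220, 195–237), and the green button is at (188, 264). The side view agrees. I'll work out rough positions from these pixels, then use the wrist camera for accuracy.

```bash
cat > h.py <<'E'
import numpy as np, cv2
from scipy.spatial.transform import Rotation as R
from cell import telemetry, eyes, job
def cam(n, s=None):
    m=eyes.camera_model(n); f=210/np.tan(np.radians(m["vertical_fov"]/2))
    K=np.array([[f,0,m["cx"]],[0,f,m["cy"]],[0,0,1]])
    if "rvec" in m:
        Rc=cv2.Rodrigues(m["rvec"])[0]; return K,Rc.T,-Rc.T@m["tvec"]
    s=s or telemetry.observe(); T=np.eye(4); T[:3,:3]=R.from_euler("xyz",s["tool_rot"]).as_matrix(); T[:3,3]=s["tool_pos"]
    T=T@m["hand_eye"]; return K,T[:3,:3],T[:3,3]
def ray(C,px,z):
    K,A,o=C; d=(A@np.linalg.inv(K)@np.c_[np.reshape(px,(-1,2)),np.ones(len(np.reshape(px,(-1,2))))].T).T
    return o+d*((z-o[2])/d[:,2])[:,None]
def proj(C,P):
    K,A,o=C; q=(K@A.T@(np.reshape(P,(-1,3))-o).T).T; return q[:,:2]/q[:,2:]
def shot(n,name):
    s=telemetry.observe(); C=cam(n,s); im=eyes.read_camera(n); cv2.imwrite(f"pics/{name}.png",im[...,::-1]); np.savez(f"pics/{name}.npz",im=im,K=C[0],A=C[1],o=C[2]); return im,C,s
def load(name):
    d=np.load(f"pics/{name}.npz"); return d["im"],(d["K"],d["A"],d["o"])
E
python3 - <<'E'
from h import *
np.set_printoptions(precision=4,suppress=True)
im=cv2.imread("pics/top0.png"); C=cam("top")
hsv=cv2.cvtColor(im,cv2.COLOR_BGR2HSV)
m=((hsv[...,1]<40)&(hsv[...,2]>140)).astype(np.uint8); m[:165]=0;m[255:]=0;m[:,:227]=0;m[:,340:]=0
c=max(cv2.findContours(m,0,2)[0],key=cv2.contourArea); r=cv2.minAreaRect(c); b=cv2.boxPoints(r)
print("pan",ray(C,b,.058),ray(C,[r[0]],.058))
m=cv2.inRange(hsv,(105,150,60),(125,255,255)); m[:180]=0;m[250:]=0;m[:,:150]=0;m[:,228:]=0
c=max(cv2.findContours(m,0,2)[0],key=cv2.contourArea); r=cv2.minAreaRect(c); b=cv2.boxPoints(r); print("bin",ray(C,b,.114),ray(C,[r[0]],.114))
print("lvl,button",ray(C,[[323,248]],.058),ray(C,[[188,264]],.045))
print("base",proj(C,[[0,0,0],[.132,.508,.227]]))
E
```

```text
pan [[ 0.6427 -0.0007  0.058 ]
 [ 0.661  -0.2722  0.058 ]
 [ 0.4479 -0.282   0.058 ]
 [ 0.4302 -0.0203  0.058 ]] [[ 0.5435 -0.1439  0.058 ]]
bin [[ 0.4617  0.1374  0.114 ]
 [ 0.5611  0.1408  0.114 ]
 [ 0.5581  0.0003  0.114 ]
 [ 0.459  -0.0007  0.114 ]] [[0.5095 0.0694 0.114 ]]
lvl,button [[ 0.4611 -0.2566  0.058 ]] [[0.4001 0.0761 0.045 ]]
base [[205.1862 433.6516]
 [-58.6    375.2904]]
```

Request:
apply_moves(
  delta_pos=[
    [0.33,-0.385,0.08],
    [0.33,-0.385,0.08],
    [0.33,-0.385,0.08],
    [0.33,-0.385,0.08],
  ],
  dr=[
    [0,0,-1],
    [0,0,-1],
    [0,0,-1],
    [0,0,-1],
  ],
  jaw=[1,1,1,1],
)

```text
time: 0.43
tool_pos: [0.2398, 0.3815, 0.2525]
tool_rot: [-3.141, 0.0, 2.382]
contact_force: [0.5, 0.7, -0.2]
opening: 0.0919
grip_force: 0.0
```

Request:
apply_moves(
  delta_pos=[
    [0.33,-0.385,0],
    [0.33,-0.385,0],
    [0.33,-0.385,0],
    [0.33,-0.385,0],
  ],
  dr=[
    [0,0,-1],
    [0,0,-1],
    [0,0,-1],
    [0,0,-1],
  ],
  jaw=[1,1,1,1],
)

```text
time: 0.77
tool_pos: [0.3486, 0.2547, 0.2527]
tool_rot: [-3.142, 0.0, 1.881]
contact_force: [0.7, 0.8, -0.1]
opening: 0.0918
grip_force: 0.0
```

Request:
apply_moves(
  delta_pos=[
    [0.285,-0.33,0],
    [0.285,-0.33,0],
    [0.285,-0.33,0],
    [0.285,-0.33,0],
    [0.285,-0.33,0],
    [0.285,-0.33,0],
    [0.285,-0.33,0],
  ],
  dr=[
    [0,0,-0.63],
    [0,0,-0.63],
    [0,0,-0.63],
    [0,0,-0.63],
    [0,0,-0.63],
    [0,0,-0.63],
    [0,0,-0.63],
  ],
  jaw=[1,1,1,1,1,1,1],
)

```text
time: 1.35
tool_pos: [0.4613, 0.1247, 0.2522]
tool_rot: [-3.14, -0.0, 1.571]
contact_force: [-0.6, 0.2, 0.3]
opening: 0.0914
grip_force: 0.0
```

```bash
python3 - <<'E'
from h import *
im,C,s=shot("wrist","w1"); print(s["time"],s["tool_pos"],s["tool_rot"],s["contact_force"],s["torque"],s["qpos"])
E
```

```text
1.35 [0.46132538 0.12467328 0.25218255] [-3.13995089e+00 -3.91199658e-04  1.57070045e+00] [-0.61106378  0.20083591  0.25726358] [-0.03663729  0.03610731  0.0134699 ] [1.03005249e-01 2.35788824e-01 1.60151282e+00 5.78261862e-04
 1.30588384e+00 1.02948958e-01]
```

View pics/w1.png

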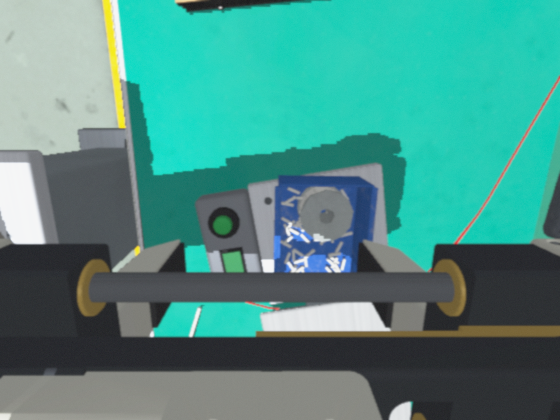

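The wrist view shows the bin at about (275–375, 178–280), with the spool at (325, 212), the button at (222, 225) and the gripper bar hiding the bin's front. I'll centre over the bin.

Request:
apply_moves(
  delta_pos=[
    [0.12,-0.137,0],
    [0.12,-0.137,0],
    [0.12,-0.137,0],
    [0.12,-0.137,0],
  ],
  dr=[
    [0,0,0],
    [0,0,0],
    [0,0,0],
    [0,0,0],
  ],
  jaw=[1,1,1,1],
)

```text
time: 1.73
tool_pos: [0.5095, 0.0706, 0.2525]
tool_rot: [-3.141, -0.0, 1.572]
contact_force: [0.2, 0.3, 0.4]
opening: 0.0917
grip_force: 0.0
```

```bash
python3 - <<'E'
from h import *
im,C,s=shot("wrist","w2"); print(s["time"],s["tool_pos"],s["tool_rot"])
E
```

```text
1.7333 [0.50945933 0.07060769 0.25245942] [-3.14073983e+00 -4.36945677e-04  1.57211400e+00]
```

View pics/w2.png

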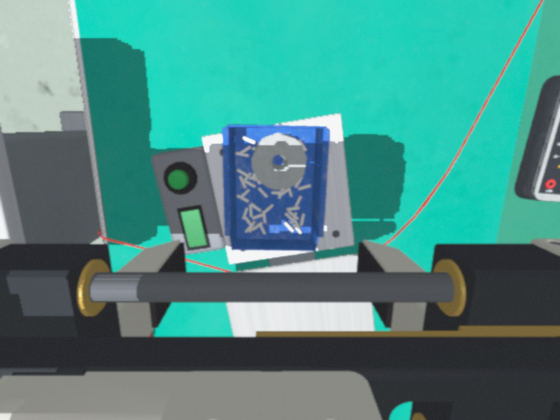

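The bin is at columns 223–328, rows 125–250, with the spool at (279, 162). The button is at (178, 179), and the scale is turned a few degrees from the bin. Next I'll fit the rim and measure the scale's direction.

```bash
python3 - <<'E'
from h import *
np.set_printoptions(precision=4,suppress=True)
im,C=load("w2"); hsv=cv2.cvtColor(im,cv2.COLOR_RGB2HSV)
m=cv2.inRange(hsv,(108,120,30),(125,255,255)); m[:100]=0;m[262:]=0;m[:,:200]=0;m[:,345:]=0
m=cv2.morphologyEx(m,cv2.MORPH_OPEN,np.ones((3,3)))
rows=range(140,242,4)
L=np.array([[np.where(m[r])[0].min(),r+.5] for r in rows],float); Rr=np.array([[np.where(m[r])[0].max()+1,r+.5] for r in rows],float)
print(L[:,0],Rr[:,0])
for n,P in(("L",L),("R",Rr)):
    w=ray(C,P,.114); k=np.polyfit(w[:,1],w[:,0],1); res=w[:,0]-np.polyval(k,w[:,1]); g=abs(res)<.0015; k=np.polyfit(w[g,1],w[g,0],1)
    print(n,"slope",k[0],"x at y=.07",np.polyval(k,.07),res.std(), g.sum())
cols=range(232,322,4)
B=np.array([[c+.5,np.where(m[:,c])[0].min()] for c in cols],float); F=np.array([[c+.5,np.where(m[:,c])[0].max()+1] for c in cols],float)
print(B[:,1],F[:,1])
for n,P,z in(("B",B,.114),("F",F,.092)):
    w=ray(C,P,z); k=np.polyfit(w[:,0],w[:,1],1); print(n,k[0],np.polyval(k,.51))
g=cv2.inRange(hsv,(50,150,60),(75,255,255)); g[:150]=0;g[205:]=0;g[:,:150]=0;g[:,200:]=0
print("button px",np.argwhere(g).mean(0)[::-1],g.sum()/255, ray(C,[np.argwhere(g).mean(0)[::-1]],.045))
# side table corners / spool
print("table corners (204,137),(341,115),(354,245)",ray(C,[[204,137],[341,115],[354,245]],.059))
print("spool top",ray(C,[[279,162]],.101))
E
```

```text
[223. 223. 223. 223. 224. 224. 224. 224. 224. 224. 224. 224. 224. 225.
 225. 225. 225. 225. 225. 225. 225. 225. 226. 226. 230. 231.] [329. 328. 328. 327. 327. 327. 327. 326. 326. 324. 326. 326. 326. 325.
 325. 325. 324. 324. 324. 323. 323. 323. 322. 322. 319. 318.]
L slope 0.008152662389727665 x at y=.07 0.46524117391288844 0.001105468862841503 24
R slope 0.020764880276449873 x at y=.07 0.5601067165358812 0.0009284434133731832 23
[126. 126. 126. 126. 126. 126. 126. 126. 126. 126. 126. 126. 126. 126.
 126. 126. 126. 126. 126. 127. 127. 127. 127.] [247. 249. 249. 249. 249. 249. 249. 249. 249. 249. 249. 249. 249. 250.
 250. 250. 250. 250. 250. 250. 250. 244. 236.]
B -0.007930944146580769 0.13905166037368474
F 0.034348105734572504 0.012581233819472055
button px [177.6947 179.1053] 285.0 [[0.4015 0.0793 0.045 ]]
table corners (204,137),(341,115),(354,245) [[0.4373 0.1273 0.059 ]
 [0.5828 0.1501 0.059 ]
 [0.6065 0.004  0.059 ]]
spool top [[0.5169 0.1055 0.101 ]]
```

```bash
python3 - <<'E'
from h import *
im,C=load("w2"); c=im[110:265,195:360,::-1]; cv2.imwrite("pics/crop1.png",cv2.resize(c,None,fx=3.8,fy=3.8,interpolation=cv2.INTER_NEAREST))
E
```

```text
(no output)
```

View pics/crop1.png

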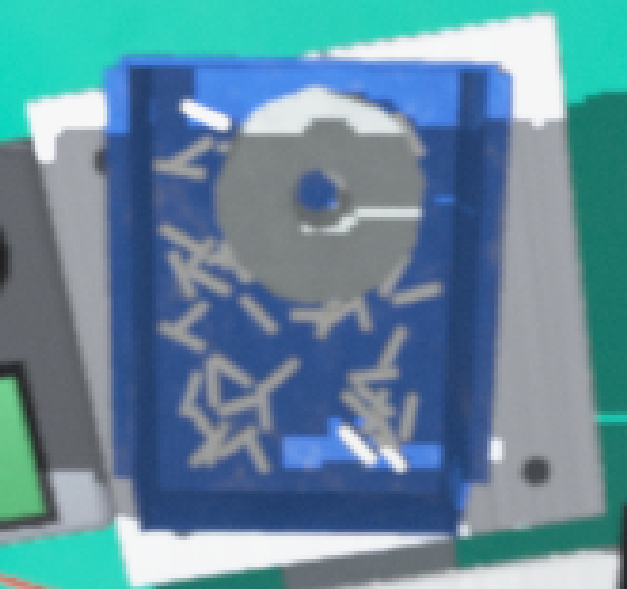

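The side walls carry outward lips (columns 223–229 and 322–328), about 95 mm overall, so an outside grasp won't fit. The low front wall is plain and the area behind it is free of the spool, so I'll pinch that. First I'll turn the tool so the jaws close along world y.

Request:
apply_moves(
  delta_pos=[
    [0.006,-0.146,0],
    [0.006,-0.146,0],
    [0.006,-0.146,0],
    [0.006,-0.146,0],
  ],
  dr=[
    [0,0,1],
    [0,0,1],
    [0,0,1],
    [0,0,1],
  ],
  jaw=[0.44,0.44,0.44,0.44],
)

```text
time: 2.12
tool_pos: [0.5113, 0.0123, 0.253]
tool_rot: [3.142, -0.001, 2.064]
contact_force: [-0.9, -0.2, -0.1]
opening: 0.0698
grip_force: 0.0
```

Request:
apply_moves(
  delta_pos=[
    [0,0,0],
    [0,0,0],
    [0,0,0],
    [0,0,0],
  ],
  dr=[
    [0,0,1],
    [0,0,1],
    [0,0,1],
    [0,0,1],
  ],
  jaw=[0.44,0.44,0.44,0.44],
)

```text
time: 2.45
tool_pos: [0.5112, 0.0135, 0.253]
tool_rot: [3.141, -0.0, 2.566]
contact_force: [0.2, -0.4, -0.3]
opening: 0.0437
grip_force: 0.0
```

Request:
apply_moves(
  delta_pos=[
    [0,0,0],
    [0,0,0],
    [0,0,0],
    [0,0,0],
  ],
  dr=[
    [0,0,1],
    [0,0,1],
    [0,0,1],
    [0,0,1],
  ],
  jaw=[0.44,0.44,0.44,0.44],
)

```text
time: 2.78
tool_pos: [0.5112, 0.0136, 0.253]
tool_rot: [3.141, -0.0, 3.066]
contact_force: [-0.2, -0.0, -0.5]
opening: 0.0402
grip_force: 0.0
```

Request:
apply_moves(
  delta_pos=[
    [0,0,-0.25],
    [0,0,-0.25],
    [0,0,-0.25],
    [0,0,-0.25],
  ],
  dr=[
    [0,0,0.12],
    [0,0,0.12],
    [0,0,0.12],
    [0,0,0.12],
  ],
  jaw=[0.44,0.44,0.44,0.44],
)

```text
time: 3.12
tool_pos: [0.5085, 0.0137, 0.1491]
tool_rot: [3.14, -0.009, 3.12]
contact_force: [0.0, 0.5, -0.7]
opening: 0.0407
grip_force: 0.0
```

```bash
python3 - <<'E'
from h import *
im,C,s=shot("wrist","w3"); print(s["time"],s["tool_pos"],s["tool_rot"],s["contact_force"],s["torque"],s["opening"])
E
```

```text
3.1167 [0.50854277 0.01371095 0.14905464] [ 3.14015993 -0.0087668   3.11995944] [ 0.01126052  0.51696966 -0.70010721] [0.02595327 0.02554407 0.02360869] 0.04071215146523697
```

View pics/w3.png

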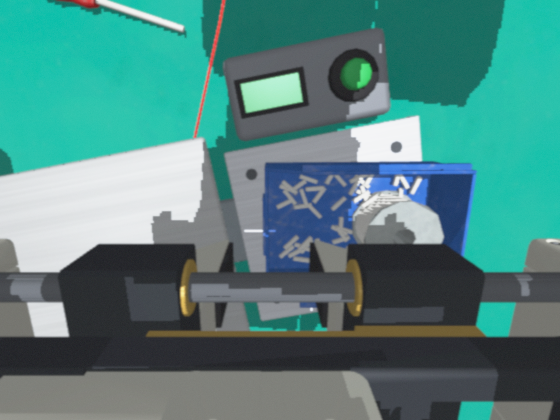

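The fingers straddle the front wall: the wall line is at column 265, with finger inner faces at about 233 and 310. I'll check where the wall sits relative to the TCP.

```bash
python3 - <<'E'
from h import *
np.set_printoptions(precision=4,suppress=True)
im,C=load("w3"); hsv=cv2.cvtColor(im,cv2.COLOR_RGB2HSV)
m=cv2.inRange(hsv,(108,120,30),(125,255,255)); m[:,:250]=0
P=np.array([[np.where(m[r])[0].min(),r+.5] for r in range(170,240,5)],float); print(P[:,0]); w=ray(C,P,.092); print(w[:,:2])
T=np.array([[c+.5,np.where(m[:245,c])[0].min()] for c in range(275,470,15)],float);print(T[:,1]); print(ray(C,T,.114)[:,:2])
g=cv2.inRange(hsv,(50,150,40),(75,255,255)); g[100:]=0; g[:,:330]=0;g[:,375:]=0
q=np.argwhere(g[55:92,335:378])+[55,335]; print("button",ray(C,[[355.5,74]],.045))
E
```

```text
[266. 266. 265. 266. 266. 264. 263. 263. 264. 264. 264. 264. 264. 264.]
[[0.4688 0.0121]
 [0.4722 0.012 ]
 [0.4756 0.0113]
 [0.4791 0.0119]
 [0.4825 0.0118]
 [0.486  0.0103]
 [0.4895 0.0095]
 [0.4931 0.0094]
 [0.4967 0.01  ]
 [0.5003 0.0099]
 [0.5039 0.0098]
 [0.5076 0.0097]
 [0.5113 0.0096]
 [0.515  0.0095]]
[163. 163. 163. 163. 163. 163. 163. 163. 163. 162. 163. 164. 164.]
[[0.4615 0.0183]
 [0.4617 0.0273]
 [0.4619 0.0364]
 [0.4621 0.0454]
 [0.4623 0.0544]
 [0.4625 0.0635]
 [0.4627 0.0725]
 [0.4629 0.0816]
 [0.4631 0.0906]
 [0.4627 0.0996]
 [0.4635 0.1087]
 [0.4643 0.1178]
 [0.4645 0.1269]]
button [[0.4028 0.0816 0.045 ]]
```

Request:
apply_moves(
  delta_pos=[
    [0.008,-0.006,-0.1],
    [0.008,-0.006,-0.15],
    [0.008,-0.006,-0.2],
    [0.008,-0.006,-0.2],
    [0.008,-0.006,-0.2],
  ],
  dr=[
    [0,0,0],
    [0,0,0],
    [0,0,0],
    [0,0,0],
    [0,0,0],
  ],
  jaw=[0.44,0.44,0.44,0.44,0.44],
)

```text
time: 3.58
tool_pos: [0.516, 0.0096, 0.0741]
tool_rot: [3.141, 0.001, 3.119]
contact_force: [-0.4, 0.6, 1.2]
opening: 0.0401
grip_force: 0.0
```

Request:
apply_moves(
  delta_pos=[
    [0,0,0],
    [0,0,0],
    [0,0,0],
    [0,0,0],
    [0,0,0],
    [0,0,0],
    [0,0,0],
    [0,0,0],
  ],
  dr=[
    [0,0,0],
    [0,0,0],
    [0,0,0],
    [0,0,0],
    [0,0,0],
    [0,0,0],
    [0,0,0],
    [0,0,0],
  ],
  jaw=[0.3,0.2,0.1,0,0,0,0,0],
  force=50,
)

```text
time: 4.25
tool_pos: [0.5156, 0.0095, 0.073]
tool_rot: [3.141, 0.0, 3.118]
contact_force: [0.0, 5.1, 4.7]
opening: 0.0016
grip_force: 50.0
```

Request:
apply_moves(
  delta_pos=[
    [0,0,0.01],
    [0,0,0.02],
    [0,0,0.03],
    [0,0,0.04],
    [0,0,0.05],
    [0,0,0.05],
    [0,0,0.05],
    [0,0,0.05],
  ],
  dr=[
    [0,0,0],
    [0,0,0],
    [0,0,0],
    [0,0,0],
    [0,0,0],
    [0,0,0],
    [0,0,0],
    [0,0,0],
  ],
  jaw=[0,0,0,0,0,0,0,0],
  force=60,
)

```text
time: 4.92
tool_pos: [0.5154, 0.0089, 0.0926]
tool_rot: [3.142, -0.0, 3.118]
contact_force: [-0.3, 0.2, -6.7]
opening: 0.0016
grip_force: 60.0
```

```bash
python3 - <<'E'
from h import *
s=telemetry.observe(); print(s)
shot("side","s1"); im,C,s2=shot("wrist","w4")
s2=telemetry.observe(); print(s2["contact_force"],s2["torque"])
a=cv2.imread("pics/s1.png")[110:270,170:370]; b=cv2.imread("pics/w4.png")
cv2.imwrite("pics/c2.png",np.hstack([cv2.resize(a,(400,320)),cv2.resize(b,(400,320))]))
E
```

```text
{'time': 4.9167, 'qpos': array([-1.31529359e-01,  4.75169711e-01,  1.72972411e+00,  3.29672810e-06,
        9.37019436e-01, -1.67835139e+00]), 'qvel': array([ 1.64188125e-03,  3.67848702e-03,  2.23073131e-03,  9.94100791e-04,
        1.15914631e-03, -6.24224648e-05]), 'joint_efforts': array([-1.03722088e-02, -4.81508195e+01, -2.12124860e+01,  3.74098364e-01,
        1.26632438e-01,  4.12208770e-03]), 'tool_pos': array([0.51535562, 0.0088885 , 0.0925847 ]), 'tool_rot': array([ 3.14155560e+00, -3.18466119e-04,  3.11761641e+00]), 'contact_force': array([-0.27095632,  0.15944712, -6.65985363]), 'torque': array([-0.48479522,  0.04696128, -0.03094042]), 'grip_force': 59.98731851577759, 'opening': 0.0016087644353481342}
[-0.51615624  0.33242576 -5.8774632 ] [-0.50770499  0.02875829 -0.00315066]
```

View pics/c2.png

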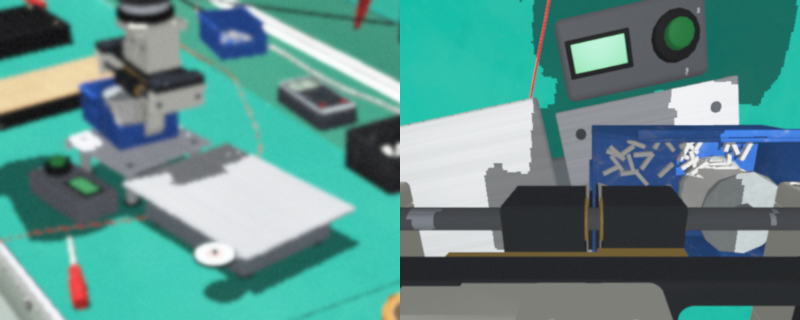

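The bin hangs level and clear of the table, with the spool in place, and weighs about 6.3 N. The moment puts the centre of mass about 78 mm behind the TCP. I'll refine the pan's centre and yaw before carrying it.

```bash
python3 - <<'E'
from h import *
np.set_printoptions(precision=4,suppress=True)
im,C=load("w3"); hsv=cv2.cvtColor(im,cv2.COLOR_RGB2HSV)
m=cv2.inRange(hsv,(0,0,90),(179,60,255)); 
E=np.array([[c+.5,np.where(m[120:200,c])[0].min()+120] for c in range(5,195,10)],float); print(E[:,1])
w=ray(C,E,.058); k=np.polyfit(w[:,1],w[:,0],1); res=w[:,0]-np.polyval(k,w[:,1]); print("-x edge dx/dy",k, res.std())
yaw=-np.arctan(k[0]); print("yaw",yaw)
cr=ray(C,[[205,139]],.058)[0]; Rz=R.from_euler("z",yaw).as_matrix()
print("corner",cr,"S",cr-Rz@[-.09,.125,0])
t=cv2.cvtColor(cv2.imread("pics/top0.png"),cv2.COLOR_BGR2GRAY); Ct=cam("top")
tt=t[235:262,308:340]; mm=tt>215; q=np.argwhere(mm).mean(0)[::-1]+[308.5,235.5]; print("dish",q,mm.sum()); L=ray(Ct,[q],.0585)[0]; print(L,"S",L-Rz@[-.112,-.094,0])
# pan +y/+x corners in top
print("top corners",ray(Ct,[[230.5,180],[326.5,171.5]],.058))
s=telemetry.observe(); print(s["contact_force"],s["torque"])
E
```

```text
[175. 174. 172. 170. 168. 166. 164. 162. 160. 158. 156. 154. 152. 150.
 148. 146. 144. 142. 140.]
-x edge dx/dy [-0.169   0.4405] 0.00015462726877417792
yaw 0.16745618829775516
corner [ 0.4483 -0.0342  0.058 ] S [ 0.5579 -0.1425  0.058 ]
dish [322.1209 245.0493] 335
[ 0.4682 -0.254   0.0585] S [ 0.563  -0.1426  0.0585]
top corners [[ 0.6195 -0.0118  0.058 ]
 [ 0.6585 -0.2556  0.058 ]]
[-0.5162  0.3324 -5.8775] [-0.5077  0.0288 -0.0032]
```

Request:
apply_moves(
  delta_pos=[
    [0.004,-0.03,0],
    [0.012,-0.08,0],
    [0.024,-0.15,0],
    [0.036,-0.23,0],
    [0.048,-0.31,0],
    [0.06,-0.39,0],
    [0.072,-0.46,0],
    [0.082,-0.52,0],
  ],
  dr=[
    [0,0,0],
    [0,0,0],
    [0,0,0],
    [0,0,0],
    [0,0,0],
    [0,0,0],
    [0,0,0],
    [0,0,0],
  ],
  jaw=[0,0,0,0,0,0,0,0],
)

```text
time: 5.68
tool_pos: [0.5483, -0.2022, 0.0925]
tool_rot: [-3.141, 0.0, 3.116]
contact_force: [0.6, 1.1, -6.1]
opening: 0.0018
grip_force: 60.0
```

Request:
apply_moves(
  delta_pos=[
    [0.005,-0.03,0],
    [0.008,-0.05,0],
    [0.008,-0.06,0],
    [0.008,-0.06,0],
    [0.008,-0.06,0],
    [0.008,-0.06,0],
    [0.008,-0.06,0],
  ],
  dr=[
    [0,0,0],
    [0,0,0],
    [0,0,0],
    [0,0,0],
    [0,0,0],
    [0,0,0],
    [0,0,0],
  ],
  jaw=[0,0,0,0,0,0,0],
)

```text
time: 6.27
tool_pos: [0.5515, -0.2219, 0.0928]
tool_rot: [3.141, -0.0, 3.119]
contact_force: [-0.4, 0.3, -6.3]
opening: 0.0014
grip_force: 60.0
```

```bash
python3 - <<'E'
from h import *
np.set_printoptions(precision=4,suppress=True)
for i in range(4):
    s=telemetry.observe(); print(s["time"],s["tool_pos"],s["tool_rot"],s["contact_force"],s["torque"])
    im,C,_=shot("wrist" if i<3 else "top",f"w5{i}")
c=cv2.imread("pics/w53.png"); w=cv2.imread("pics/w52.png")
cv2.imwrite("pics/c3.png",np.hstack([cv2.resize(c[160:280,220:350],(390,360),interpolation=0),cv2.resize(w,(400,300))[:, :] if 0 else cv2.resize(w,(410,360))]))
E
```

```text
6.2667 [ 0.5515 -0.2219  0.0928] [ 3.1412 -0.0002  3.119 ] [-0.3809  0.3137 -6.3394] [-0.4492  0.0353  0.0123]
6.3167 [ 0.5516 -0.2221  0.0928] [ 3.1413 -0.0001  3.1189] [-0.1003 -0.6409 -5.9435] [-0.4844  0.0561 -0.0272]
6.3667 [ 0.5516 -0.2223  0.0929] [3.1415 0.0001 3.1187] [ 0.2238 -0.3631 -6.1755] [-0.4662 -0.0052  0.0178]
6.4167 [ 0.5516 -0.2224  0.0928] [3.1415 0.     3.1185] [-0.25   -0.1744 -6.2436] [-0.4739 -0.0347 -0.0043]
```

View pics/c3.png

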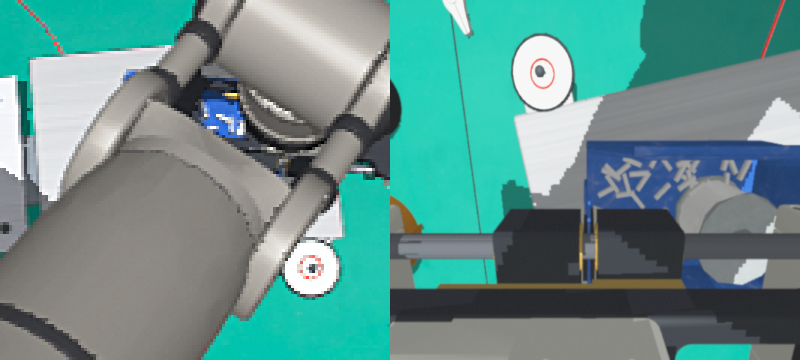

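The wrist picture shows the level dish at about (208, 84), with the ball centred in the ring while the pan is empty. I'll use it to fix the pan's centre and write the ball reader.

```bash
cat >> h.py <<'E'
YAW=.167
def level(im,C,guess,z=.0585):
    """ring centre, ball offset (mm) in scale axes; guess = world xy of level"""
    p=proj(C,[[*guess,z]])[0]; x,y=p.astype(int); r=40; y0=max(y-r,0);x0=max(x-r,0)
    c=im[y0:y+r,x0:x+r].astype(int)
    white=((c.min(2)>150)).astype(np.uint8)
    red=(c[...,0]-np.maximum(c[...,1],c[...,2])>60)
    q=np.argwhere(red)[:,::-1]; 
    if len(q)<10: return None
    ctr=np.median(q,0); q=q[np.hypot(*(q-ctr).T)<25]; (cx,cy),ax,an=cv2.fitEllipse(q.astype(np.float32))
    yy,xx=np.mgrid[:c.shape[0],:c.shape[1]]; near=np.hypot(xx-cx,yy-cy)<max(ax)*1.05
    dark=np.clip(150-c.max(2),0,None)*near*(~red); 
    b=[(dark*xx).sum()/dark.sum(),(dark*yy).sum()/dark.sum()]
    w=ray(C,np.array([[cx,cy],b])+[x0+.5,y0+.5],z)
    d=R.from_euler("z",-YAW).apply((w[1]-w[0]))*1e3
    return w[0],d[:2],ax,dark.sum()
E
python3 - <<'E'
from h import *
np.set_printoptions(precision=4,suppress=True)
Rz=R.from_euler("z",YAW)
for n in("w50","w51","w52"):
    im,C=load(n); g=ray(C,[[208,84]],.0585)[0][:2]; r=level(im,C,g); print(n,g,r, "S",r[0]-Rz.apply([-.112,-.094,0]))
im,C=load("w52"); hsv=cv2.cvtColor(im,cv2.COLOR_RGB2HSV)
print("pan corner",ray(C,[[170.5,135]],.058)[0]-Rz.apply([-.09,-.125,0]))
im=load("w53")[0]; C=cam("top"); print("top",level(im,C,[.462,-.255]))
E
```

```text
w50 [ 0.4595 -0.2544] (array([ 0.4605, -0.2547,  0.0585]), array([-1.1058, -1.4284]), (31.40021514892578, 34.25592041015625), np.int64(4565)) S [ 0.5554 -0.1434  0.0585]
w51 [ 0.4595 -0.2546] (array([ 0.4605, -0.2547,  0.0585]), array([-1.1304, -1.4432]), (31.51824188232422, 34.1751823425293), np.int64(4614)) S [ 0.5554 -0.1434  0.0585]
w52 [ 0.4596 -0.2548] (array([ 0.4606, -0.2547,  0.0585]), array([-1.1099, -1.4682]), (31.38789176940918, 34.188499450683594), np.int64(4613)) S [ 0.5554 -0.1434  0.0585]
pan corner [ 0.555  -0.1407  0.058 ]
top (array([ 0.3779, -0.3435,  0.0585]), array([7.6644, 6.0737]), (7.93537712097168, 9.796138763427734), np.int64(539))
```

Request:
apply_moves(
  delta_pos=[
    [0,0.005,-0.01],
    [0,0.005,-0.02],
    [0,0.005,-0.03],
    [0,0.005,-0.04],
    [0,0.005,-0.05],
    [0,0.005,-0.055],
    [0,0.005,-0.058],
    [0,0.005,-0.058],
  ],
  dr=[
    [0,0,0],
    [0,0,0],
    [0,0,0],
    [0,0,0],
    [0,0,0],
    [0,0,0],
    [0,0,0],
    [0,0,0],
  ],
  jaw=[0,0,0,0,0,0,0,0],
)

```text
time: 7.13
tool_pos: [0.5516, -0.2213, 0.0698]
tool_rot: [-3.142, 0.0, 3.117]
contact_force: [-0.9, -0.7, -1.2]
opening: 0.0016
grip_force: 60.0
```

```bash
python3 - <<'E'
from h import *
np.set_printoptions(precision=4,suppress=True)
for i in range(2):
    s=telemetry.observe(); print(s["time"],s["tool_pos"],s["contact_force"],s["torque"])
    im,C,_=shot("wrist",f"w6{i}"); print(level(im,C,[.4605,-.2547],.0565))
E
```

```text
7.1333 [ 0.5516 -0.2213  0.0698] [-0.8524 -0.6911 -1.2169] [-0.1771  0.1918 -0.0152]
(array([ 0.4605, -0.2548,  0.0565]), array([0.2175, 0.4095]), (35.69182205200195, 38.915103912353516), np.int64(6687))
7.1833 [ 0.5516 -0.2213  0.0699] [-1.7779 -0.9465 -1.0833] [-0.2466  0.2295  0.0531]
(array([ 0.4604, -0.2548,  0.0565]), array([0.3943, 0.5002]), (35.65853500366211, 38.93571853637695), np.int64(6739))
```

Request:
apply_moves(
  delta_pos=[
    [0,0,0],
    [0,0,0],
    [0,0,0],
    [0,0,0],
    [0,0,0],
    [0,0,0],
    [0,0,0],
    [0,0,0],
  ],
  dr=[
    [0,0,0],
    [0,0,0],
    [0,0,0],
    [0,0,0],
    [0,0,0],
    [0,0,0],
    [0,0,0],
    [0,0,0],
  ],
  jaw=[0.1,0.2,0.25,0.25,0.25,0.25,0.25,0.25],
)

```text
time: 7.9
tool_pos: [0.5515, -0.221, 0.0695]
tool_rot: [3.141, 0.0, 3.118]
contact_force: [0.2, -0.1, -0.3]
opening: 0.0229
grip_force: 0.0
```

```bash
python3 - <<'E'
from h import *
np.set_printoptions(precision=4,suppress=True)
for i in range(3):
    s=telemetry.observe(); print(s["time"],s["tool_pos"],s["contact_force"],s["opening"])
    im,C,_=shot("wrist",f"w7{i}"); print(level(im,C,[.4605,-.2547],.0555))
im=cv2.imread("pics/w72.png"); 
cv2.imwrite("pics/c4.png",np.hstack([cv2.resize(im[30:130,150:280],(390,300),interpolation=0),cv2.resize(im,(400,300))]))
E
```

```text
7.9 [ 0.5515 -0.221   0.0695] [ 0.1926 -0.1163 -0.2763] 0.022898627538425795
(array([ 0.4598, -0.2547,  0.0555]), array([-6.6088, 11.8427]), (36.42367935180664, 39.1643180847168), np.int64(8699))
7.95 [ 0.5515 -0.2211  0.0695] [-0.1467 -0.1553  0.0528] 0.02315367088123088
(array([ 0.4597, -0.2547,  0.0555]), array([-6.6508, 11.8256]), (36.44688034057617, 39.127845764160156), np.int64(8674))
8.0 [ 0.5515 -0.2211  0.0695] [ 0.4051  0.1991 -1.4683] 0.022993352239771347
(array([ 0.4598, -0.2547,  0.0555]), array([-6.6808, 11.8055]), (36.38184356689453, 39.144561767578125), np.int64(8738))
```

View pics/c4.png

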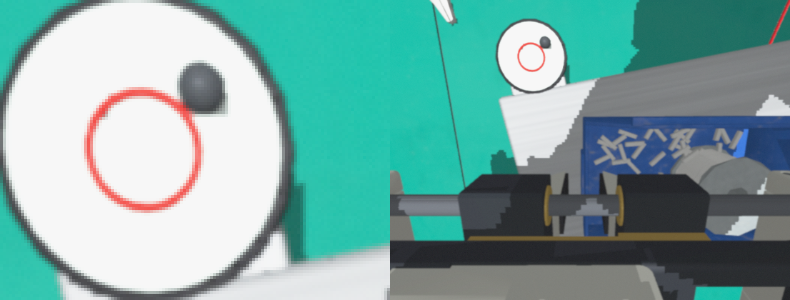

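The ball sits outside the ring, about 30 mrad toward −x and 60–65 mrad toward +y in scale axes. The bin therefore needs to move about +4 mm in x and −8.5 mm in y. I'll re-grip, lift, shift and set it down.

Request:
apply_moves(
  delta_pos=[
    [0,0,0],
    [0,0,0],
    [0,0,0],
    [0,0,0],
    [0,0,0],
    [0,0,0],
  ],
  dr=[
    [0,0,0],
    [0,0,0],
    [0,0,0],
    [0,0,0],
    [0,0,0],
    [0,0,0],
  ],
  jaw=[0.15,0.05,0,0,0,0],
  force=60,
)

```text
time: 8.55
tool_pos: [0.5511, -0.2209, 0.0689]
tool_rot: [3.141, -0.001, 3.118]
contact_force: [-0.5, -0.5, -4.2]
opening: 0.002
grip_force: 60.0
```

Request:
apply_moves(
  delta_pos=[
    [0,0,0.01],
    [0,0,0.02],
    [0,0,0.03],
    [0,0,0.035],
    [0.006,-0.008,0.035],
    [0.013,-0.018,0.035],
    [0.013,-0.018,0.035],
    [0.013,-0.018,0.035],
  ],
  dr=[
    [0,0,0],
    [0,0,0],
    [0,0,0],
    [0,0,0],
    [0,0,0],
    [0,0,0],
    [0,0,0],
    [0,0,0],
  ],
  jaw=[0,0,0,0,0,0,0,0],
)

```text
time: 9.22
tool_pos: [0.5568, -0.2286, 0.0832]
tool_rot: [3.141, -0.0, 3.117]
contact_force: [0.4, -0.4, -5.7]
opening: 0.0017
grip_force: 59.9
```

```bash
python3 - <<'E'
from h import *
np.set_printoptions(precision=4,suppress=True)
for i in range(4):
    s=telemetry.observe(); print(s["time"],s["tool_pos"],s["tool_rot"],s["contact_force"],s["torque"])
    im,C,_=shot("wrist",f"w8{i}"); print(level(im,C,[.4605,-.2547],.0585))
E
```

```text
9.2167 [ 0.5568 -0.2286  0.0832] [ 3.1414 -0.0001  3.1172] [ 0.4455 -0.4042 -5.6813] [-0.4922  0.0405  0.0039]
(array([ 0.4606, -0.2547,  0.0585]), array([-0.901 , -1.7446]), (33.47997283935547, 36.44146728515625), np.int64(5828))
9.2667 [ 0.5566 -0.2284  0.0832] [ 3.1412 -0.0006  3.1174] [-0.6038 -0.7569 -6.3343] [-0.4893 -0.021  -0.0081]
(array([ 0.4605, -0.2547,  0.0585]), array([-0.9244, -1.7466]), (33.49638366699219, 36.467185974121094), np.int64(5668))
9.3167 [ 0.5565 -0.2282  0.0832] [ 3.1411 -0.0006  3.1174] [-0.1968  0.3258 -5.8076] [-0.5126 -0.0339  0.0505]
(array([ 0.4606, -0.2547,  0.0585]), array([-0.9226, -1.762 ]), (33.58603286743164, 36.41317367553711), np.int64(5764))
9.3667 [ 0.5565 -0.2282  0.0833] [ 3.1412 -0.0005  3.1176] [ 0.5492  0.9867 -5.5212] [-0.4939 -0.0103 -0.0142]
(array([ 0.4606, -0.2547,  0.0585]), array([-0.9073, -1.7244]), (33.61690902709961, 36.45782470703125), np.int64(5782))
```

Request:
apply_moves(
  delta_pos=[
    [0,0,-0.01],
    [0,0,-0.02],
    [0,0,-0.027],
    [0,0,-0.032],
    [0,0,-0.035],
    [0,0,-0.035],
    [0,0,-0.035],
    [0,0,-0.035],
  ],
  dr=[
    [0,0,0],
    [0,0,0],
    [0,0,0],
    [0,0,0],
    [0,0,0],
    [0,0,0],
    [0,0,0],
    [0,0,0],
  ],
  jaw=[0,0,0,0,0,0,0,0],
)

```text
time: 10.08
tool_pos: [0.5568, -0.2283, 0.0697]
tool_rot: [-3.142, 0.0, 3.118]
contact_force: [-0.0, 0.5, -5.1]
opening: 0.0018
grip_force: 59.9
```

Request:
apply_moves(
  delta_pos=[
    [0,0,0],
    [0,0,0],
    [0,0,0],
    [0,0,0],
    [0,0,0],
    [0,0,0],
    [0,0,0],
    [0,0,0],
  ],
  dr=[
    [0,0,0],
    [0,0,0],
    [0,0,0],
    [0,0,0],
    [0,0,0],
    [0,0,0],
    [0,0,0],
    [0,0,0],
  ],
  jaw=[0.05,0.1,0.2,0.25,0.25,0.25,0.25,0.25],
)

```text
time: 10.75
tool_pos: [0.5568, -0.2283, 0.0696]
tool_rot: [3.142, 0.0, 3.118]
contact_force: [-0.1, 0.3, -0.7]
opening: 0.023
grip_force: 0.0
```

```bash
python3 - <<'E'
from h import *
np.set_printoptions(precision=4,suppress=True)
for i in range(3):
    s=telemetry.observe(); print(s["time"],s["tool_pos"],s["contact_force"],s["opening"])
    im,C,_=shot("wrist",f"w9{i}"); r=level(im,C,[.4605,-.2547],.0555); print(r,"net",r[1]-[-.95,-1.8])
E
```

```text
10.75 [ 0.5568 -0.2283  0.0696] [-0.0788  0.3279 -0.6655] 0.023008989922069515
(array([ 0.4606, -0.2549,  0.0555]), array([ 1.4999, -2.579 ]), (35.78813171386719, 39.2695426940918), np.int64(6520)) net [ 2.4499 -0.779 ]
10.8 [ 0.5567 -0.2283  0.0695] [ 0.2662 -0.1159 -0.2163] 0.022867005218142823
(array([ 0.4605, -0.2549,  0.0555]), array([ 1.6834, -2.6931]), (35.731407165527344, 39.25897979736328), np.int64(6736)) net [ 2.6334 -0.8931]
10.85 [ 0.5567 -0.2283  0.0695] [ 0.0405 -0.1803  1.1356] 0.023128348807818253
(array([ 0.4606, -0.2549,  0.0555]), array([ 1.6803, -2.6837]), (35.73527908325195, 39.294410705566406), np.int64(6723)) net [ 2.6303 -0.8837]
```

Net tilt is about 14 mrad, which is inside the limit. There is plenty of time, so I'll make one 2 mm correction for more margin.

Request:
apply_moves(
  delta_pos=[
    [0,0,0],
    [0,0,0],
    [0,0,0],
    [0,0,0],
    [0,0,0],
    [0,0,0],
  ],
  dr=[
    [0,0,0],
    [0,0,0],
    [0,0,0],
    [0,0,0],
    [0,0,0],
    [0,0,0],
  ],
  jaw=[0.15,0.05,0,0,0,0],
)

```text
time: 11.4
tool_pos: [0.5568, -0.2286, 0.0697]
tool_rot: [-3.141, 0.0, 3.118]
contact_force: [-0.7, -1.8, 1.2]
opening: 0.0017
grip_force: 60.0
```

Request:
apply_moves(
  delta_pos=[
    [0,0,0.01],
    [0,0,0.02],
    [-0.002,0,0.025],
    [-0.005,0.001,0.025],
    [-0.005,0.001,0.025],
    [-0.005,0.001,0.015],
    [-0.005,0.001,0.006],
    [-0.005,0.001,0.001],
  ],
  dr=[
    [0,0,0],
    [0,0,0],
    [0,0,0],
    [0,0,0],
    [0,0,0],
    [0,0,0],
    [0,0,0],
    [0,0,0],
  ],
  jaw=[0,0,0,0,0,0,0,0],
)

```text
time: 12.07
tool_pos: [0.555, -0.2284, 0.0698]
tool_rot: [-3.141, 0.001, 3.118]
contact_force: [-0.5, -2.1, 1.2]
opening: 0.002
grip_force: 60.0
```

Request:
apply_moves(
  delta_pos=[
    [0,0,0],
    [0,0,0],
    [0,0,0],
    [0,0,0],
    [0,0,0],
    [0,0,0],
    [0,0,0],
    [0,0,0],
  ],
  dr=[
    [0,0,0],
    [0,0,0],
    [0,0,0],
    [0,0,0],
    [0,0,0],
    [0,0,0],
    [0,0,0],
    [0,0,0],
  ],
  jaw=[0,0,0.05,0.1,0.2,0.25,0.25,0.25],
)

```text
time: 12.73
tool_pos: [0.5547, -0.2277, 0.0699]
tool_rot: [3.141, -0.0, 3.118]
contact_force: [0.1, -0.5, 0.6]
opening: 0.0226
grip_force: 0.0
```

```bash
python3 - <<'E'
from h import *
np.set_printoptions(precision=4,suppress=True)
for i in range(3):
    s=telemetry.observe(); print(s["time"],s["tool_pos"],s["contact_force"],s["opening"])
    im,C,_=shot("wrist",f"wa{i}"); r=level(im,C,[.4605,-.2547],.0555); print(r,"net",r[1]-[-.95,-1.8])
E
```

```text
12.7333 [ 0.5547 -0.2277  0.0699] [ 0.1084 -0.5176  0.5604] 0.022606739137220666
(array([ 0.4606, -0.2546,  0.0555]), array([-1.7734, -1.1278]), (35.34181594848633, 38.607303619384766), np.int64(7158)) net [-0.8234  0.6722]
12.7833 [ 0.5547 -0.2278  0.0699] [-0.3431  0.0091  0.3653] 0.02291666736879144
(array([ 0.4606, -0.2547,  0.0555]), array([-2.0197, -1.4519]), (35.34190368652344, 38.69761276245117), np.int64(6728)) net [-1.0697  0.3481]
12.8333 [ 0.5547 -0.2278  0.0699] [-0.1248 -0.1351 -0.2922] 0.022963311314422443
(array([ 0.4606, -0.2547,  0.0555]), array([-2.2297, -1.3078]), (35.39904022216797, 38.599342346191406), np.int64(6979)) net [-1.2797  0.4922]
```

Now about 1.4 mm off, roughly 7 mrad. I'll withdraw straight up and re-check with nothing touching the bin.

Request:
apply_moves(
  delta_pos=[
    [0,0,0.02],
    [0,0,0.06],
    [0,0,0.12],
    [0,0,0.18],
    [0,0,0.23],
    [0,0,0.25],
    [0,0,0.25],
    [0,0,0.25],
  ],
  dr=[
    [0,0,0],
    [0,0,0],
    [0,0,0],
    [0,0,0],
    [0,0,0],
    [0,0,0],
    [0,0,0],
    [0,0,0],
  ],
  jaw=[0.25,0.25,0.25,0.25,0.25,0.25,0.25,0.25],
)

```text
time: 13.55
tool_pos: [0.5545, -0.2277, 0.1696]
tool_rot: [3.141, -0.0, 3.118]
contact_force: [-0.2, 0.3, -1.1]
opening: 0.0229
grip_force: 0.0
```

```bash
python3 - <<'E'
from h import *
np.set_printoptions(precision=4,suppress=True)
for i in range(3):
    s=telemetry.observe(); print(s["time"],s["tool_pos"],s["qpos"],s["opening"])
    im,C,_=shot("wrist",f"wb{i}"); r=level(im,C,[.4605,-.2547],.0555); print(r)
im=cv2.imread("pics/wb2.png"); cv2.imwrite("pics/c5.png",im)
E
```

```text
13.55 [ 0.5545 -0.2277  0.1696] [-0.5176  0.5249  1.3941  0.0001  1.2228 -2.0644] 0.022923733025482274
(array([ 0.4606, -0.2545,  0.0555]), array([-2.0795, -1.0875]), (22.126134872436523, 23.593090057373047), np.int64(1841))
13.6 [ 0.5541 -0.2275  0.1688] [-0.5175  0.5259  1.3949  0.0001  1.2227 -2.0644] 0.02300386468831658
(array([ 0.4606, -0.2545,  0.0555]), array([-2.0851, -1.308 ]), (22.1738224029541, 23.70694923400879), np.int64(1838))
13.65 [ 0.554  -0.2274  0.1684] [-0.5176  0.5264  1.3952  0.0001  1.2228 -2.0644] 0.023117002026885387
(array([ 0.4606, -0.2545,  0.0555]), array([-2.0654, -1.2033]), (22.204593658447266, 23.615638732910156), np.int64(1811))
```

View pics/c5.png

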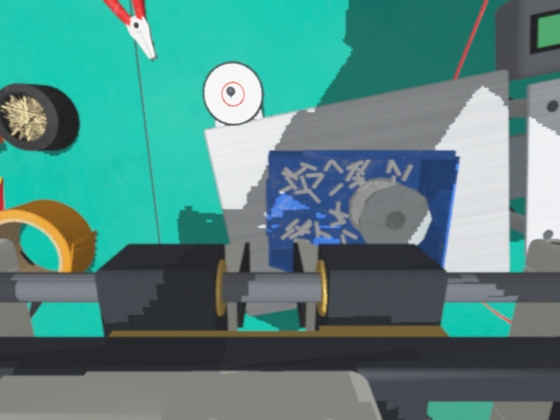

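The ball rests inside the red ring at (231, 91) near its centre, and the bin with its spool stands free on the pan. Next I'll move above the button with the jaws shut.

Request:
apply_moves(
  delta_pos=[
    [-0.03,0.06,0],
    [-0.08,0.16,0],
    [-0.125,0.25,0],
    [-0.17,0.34,0],
    [-0.215,0.43,0],
    [-0.26,0.52,0],
    [-0.3,0.61,0],
    [-0.335,0.68,0],
  ],
  dr=[
    [0,0,0],
    [0,0,0],
    [0,0,0],
    [0,0,0],
    [0,0,0],
    [0,0,0],
    [0,0,0],
    [0,0,0],
  ],
  jaw=[0.2,0.1,0,0,0,0,0,0],
)

```text
time: 14.37
tool_pos: [0.4185, 0.0462, 0.169]
tool_rot: [3.141, -0.002, 3.118]
contact_force: [1.0, 0.9, -0.3]
opening: 0.0007
grip_force: 0.0
```

Request:
apply_moves(
  delta_pos=[
    [-0.03,0.05,0],
    [-0.045,0.09,0],
    [-0.045,0.09,0],
    [-0.045,0.09,0],
    [-0.045,0.09,0],
    [-0.045,0.09,0],
  ],
  dr=[
    [0,0,0],
    [0,0,0],
    [0,0,0],
    [0,0,0],
    [0,0,0],
    [0,0,0],
  ],
  jaw=[0,0,0,0,0,0],
)

```text
time: 14.87
tool_pos: [0.4031, 0.0793, 0.1696]
tool_rot: [-3.141, -0.0, 3.117]
contact_force: [0.1, 0.1, -0.3]
opening: 0.0003
grip_force: 0.0
```

```bash
python3 - <<'E'
from h import *
np.set_printoptions(precision=4,suppress=True)
im,C,s=shot("wrist","wc"); print(s["time"],s["tool_pos"],s["tool_rot"],s["contact_force"],s["opening"])
print(proj(C,[[.402,.08,.045],s["tool_pos"]]))
im,C,s=shot("top","wd")
hsv=cv2.cvtColor(load("wc")[0],cv2.COLOR_RGB2HSV); g=cv2.inRange(hsv,(52,160,40),(72,255,255))
n,l,st,ce=cv2.connectedComponentsWithStats(g); print([(st[i],ce[i]) for i in range(1,n) if 100<st[i][4]<5000])
C=load("wc")[1]
for i in range(1,n):
    if 100<st[i][4]<5000: print(ray(C,[ce[i]+.5],.045))
E
```

```text
14.8667 [0.4031 0.0793 0.1696] [-3.1414 -0.0004  3.1166] [ 0.0822  0.0951 -0.2871] 0.0002822625555534294
[[270.7271 201.7607]
 [269.5379 259.2268]]
[(array([260, 194,  23,  23, 356], dtype=int32), array([270.9466, 206.1376]))]
[[0.4066 0.0805 0.045 ]]
```

Request:
apply_moves(
  delta_pos=[
    [0.002,0.002,-0.05],
    [0.002,0.002,-0.12],
    [0.002,0.002,-0.19],
    [0.002,0.002,-0.25],
    [0.002,0.002,-0.27],
    [0.002,0.002,-0.27],
    [0.002,0.002,-0.27],
  ],
  dr=[
    [0,0,0],
    [0,0,0],
    [0,0,0],
    [0,0,0],
    [0,0,0],
    [0,0,0],
    [0,0,0],
  ],
  jaw=[0,0,0,0,0,0,0],
)

```text
time: 15.55
tool_pos: [0.404, 0.0806, 0.0623]
tool_rot: [3.142, -0.0, 3.117]
contact_force: [0.6, 0.3, -0.5]
opening: 0.0007
grip_force: 0.0
```

Request:
apply_moves(
  delta_pos=[
    [0,0,-0.005],
    [0,0,-0.01],
    [0,0,-0.015],
    [0,0,-0.02],
    [0,0,-0.02],
    [0,0,-0.02],
  ],
  dr=[
    [0,0,0],
    [0,0,0],
    [0,0,0],
    [0,0,0],
    [0,0,0],
    [0,0,0],
  ],
  jaw=[0,0,0,0,0,0],
)

```text
time: 16.05
tool_pos: [0.4043, 0.0809, 0.0544]
tool_rot: [3.141, 0.002, 3.118]
contact_force: [1.4, -0.3, 2.6]
opening: 0.0004
grip_force: 1.3
```

Request:
apply_moves(
  delta_pos=[
    [0,0,-0.003],
    [0,0,-0.006],
    [0,0,-0.009],
    [0,0,-0.01],
    [0,0,-0.01],
    [0,0,-0.01],
  ],
  dr=[
    [0,0,0],
    [0,0,0],
    [0,0,0],
    [0,0,0],
    [0,0,0],
    [0,0,0],
  ],
  jaw=[0,0,0,0,0,0],
)

```text
time: 16.55
tool_pos: [0.4044, 0.081, 0.0517]
tool_rot: [3.141, 0.003, 3.118]
contact_force: [-2.4, -1.0, 25.9]
opening: 0.0002
grip_force: 13.6
```

Request:
apply_moves(
  delta_pos=[
    [0,0,0.005],
    [0,0,0.006],
    [0,0,0.006],
    [0,0,0.006],
  ],
  dr=[
    [0,0,0],
    [0,0,0],
    [0,0,0],
    [0,0,0],
  ],
  jaw=[0,0,0,0],
)

```text
time: 16.88
tool_pos: [0.4041, 0.0809, 0.0525]
tool_rot: [3.141, 0.001, 3.118]
contact_force: [2.9, -0.3, 4.0]
opening: 0.0006
grip_force: 1.8
```

Request:
apply_moves(
  delta_pos=[
    [0,0,0.004],
    [0,0,0.004],
    [0,0,0.004],
    [0,0,0.004],
  ],
  dr=[
    [0,0,0],
    [0,0,0],
    [0,0,0],
    [0,0,0],
  ],
  jaw=[0,0,0,0],
)

```text
time: 17.22
tool_pos: [0.4034, 0.081, 0.0538]
tool_rot: [3.141, -0.0, 3.118]
contact_force: [1.0, -0.9, 2.4]
opening: 0.0004
grip_force: 1.5
```

Request:
apply_moves(
  delta_pos=[
    [0,0,0.004],
    [0,0,0.004],
    [0,0,0.004],
    [0,0,0.004],
  ],
  dr=[
    [0,0,0],
    [0,0,0],
    [0,0,0],
    [0,0,0],
  ],
  jaw=[0,0,0,0],
)

```text
time: 17.55
tool_pos: [0.4031, 0.081, 0.0554]
tool_rot: [3.142, -0.001, 3.118]
contact_force: [0.4, 0.1, 2.4]
opening: 0.0007
grip_force: 1.0
```

Request:
apply_moves(
  delta_pos=[
    [0,0,0.004],
    [0,0,0.004],
    [0,0,0.004],
    [0,0,0.004],
  ],
  dr=[
    [0,0,0],
    [0,0,0],
    [0,0,0],
    [0,0,0],
  ],
  jaw=[0,0,0,0],
)

```text
time: 17.88
tool_pos: [0.4031, 0.0809, 0.057]
tool_rot: [3.142, -0.001, 3.118]
contact_force: [-0.0, 0.1, 0.3]
opening: 0.0004
grip_force: 0.6
```

The force profile (4 N at the bottom, fading to zero 5 mm higher) confirms a full press. I'll retract and make a last level check from the top camera.

Request:
apply_moves(
  delta_pos=[
    [0,0,0.05],
    [0,0,0.13],
    [0,0,0.2],
    [0,0,0.25],
    [0,0,0.25],
    [0,0,0.25],
    [0,0,0.25],
  ],
  dr=[
    [0,0,0],
    [0,0,0],
    [0,0,0],
    [0,0,0],
    [0,0,0],
    [0,0,0],
    [0,0,0],
  ],
  jaw=[0,0,0,0,0,0,0],
)

```text
time: 18.47
tool_pos: [0.4027, 0.0809, 0.1562]
tool_rot: [3.142, -0.002, 3.118]
contact_force: [-0.1, 0.3, -0.0]
opening: 0.0002
grip_force: 0.0
```

```bash
python3 - <<'E'
from h import *
np.set_printoptions(precision=4,suppress=True)
C=cam("top"); a=cv2.imread("pics/top0.png")[...,::-1]; b,_,s=shot("top","we")
def off(im):
    c=im[233:260,308:338].astype(int); g=c.max(2)
    yy,xx=np.mgrid[:27,:30]; w=(c.min(2)>180)*1.; cx,cy=(w*xx).sum()/w.sum(),(w*yy).sum()/w.sum()
    d=np.clip(170-g,0,None)*(np.hypot(xx-cx,yy-cy)<7); q=[(d*xx).sum()/d.sum(),(d*yy).sum()/d.sum()]
    P=ray(C,np.array([[cx,cy],q])+[308.5,233.5],.058); return (P[1]-P[0])*1e3,(cx,cy),d.sum()
print(s["time"],s["tool_pos"]); print(off(a)); print(off(b))
E
```

```text
18.4667 [0.4027 0.0809 0.1562]
(array([0.9526, 1.7501, 0.    ]), (np.float64(13.628915662650602), np.float64(10.190361445783132)), np.int64(1592))
(array([1.5272, 2.2124, 0.    ]), (np.float64(13.580046403712297), np.float64(10.382830626450117)), np.int64(1157))
```

The ball has moved less than 1 mm from its empty-pan position, so I'm handing in.

```bash
python3 -c "
from cell import job
print(job.hand_in())"
```

```text
the job is handed in; nothing more can be done
None
```

I put the bin on the pan with the spool still in it, got the ball inside the red ring, pressed the green button right down and let it go, and handed the job in at about 18.5 s; no verdict came back.

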